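# Find the socket driver that fits the lamp housing's nut and leave it seated in hand

### The arm

A 6-joint arm with a two-finger parallel gripper is mounted at the origin on the work surface. World frame = base frame: x ahead of the robot, y to its left, z up, the work surface at z = 0. Lengths are in mm, angles in rad, forces in N, time in s.
With the tool pointing down it reaches from about 275 to 750 mm from the base axis. Payload 10.2 kg.
Tool frame: the origin (TCP) lies between the finger pads; the fingertips stand 17 mm ahead of it and the grasp point (between the pads) lies 2 mm behind it; y points along the fingers, x is the direction in which the jaws open and shut, and the axes are right-handed (so a half turn about y gives the same grasp; the last joint's range is limited). The gripper opens to 85 mm and grips with 20 to 120 N. Pads are 22 mm wide; open, the fingers measure 114 mm over their backs; the gripper's body (76 mm by 85 mm) begins 54 mm behind the grasp point. The pads swing forward as they close: fully open they stand 13 mm farther back than shut.
Start: joints at [0.927, 0.313, 1.498, -0, 1.331, -0.223], TCP at [214.471, 479.201, 226.494] pointing down, gripper open.
Joint ranges: [-2.94, 2.94], [-0.97, 2.17], [0.19, 2.56], [-1.23, 4.37], [0.02, 3.11], [-2.88, 2.88]. Speed limits (rad/s): [2.39, 2.39, 3.01, 3.14, 3.14, 3.14].

### API

Orientations are given as a unit quaternion [w, x, y, z].
In Python, from rig import ctrl gives the robot as it stands.
- The arm moves only by the tool jog_arm, never from a script. Its argument "targets" is a list of rows, each an object with "offset": the shift along the tool's x, y, z in m, a list of three; "yaw": the turn about the tool's y in rad. In form: [{"offset": [dx, dy, dz], "yaw": yaw}, ...]. A call has 1 to 12 rows; each row is the pose to reach, as a shift and turn from the pose measured when the call began, along the tool's axes at that moment; what a row does not reach only later rows make up. A row lasts 1/12 s, in which the tool goes at most 41.7 mm and 7.16 degrees, less where a joint would pass 70% of its speed; a pose out of reach is approached as far as the arm can. A call with a gripper value outside its range is refused whole. "fingers" is the finger opening in m, from 0 to 0.0854, set as the call begins (left out, the last holds). The fingers move at their own pace and stop on an object; "grip_force" is the grip in N (left out, the last holds). Time passes only in rows, so rows that repeat a pose let the fingers close. It gives the time, the measured TCP pose, the force and the opening at its end, in the units of the state.
- ctrl.sense(): the state, without advancing time (a new reading comes with each control period).
- ctrl.capture(name): name is "side" or "top" or "wrist"; returns a dict with "img" (384x512x3 uint8, red, green, blue), "intrinsics" (3x3 intrinsics, pixels), "T" (4x4, takes a point from camera to world coordinates); the wrist camera has in their place "mount" (4x4, takes a point from camera to tool coordinates, whose origin is the TCP and whose axes are the tool frame's). Camera axes: x right, y up, looking along -z (the intrinsics and any distortion apply to the point x, -y, -z); pixel columns grow to the right and rows downward; lengths in mm; the calibration is good to about 2 mm. A picture is of the moment at which its call begins: read the wrist's pose just before it. There is no depth.
- ctrl.finish_job(): hands the job in, once; it reports no verdict.
Trained networks look in the newest picture that a camera, given by its name, has taken for a name from the list of things; names that differ only in an ending like _2 or _b are one class to them, and where a whole thing is asked for, a point or a joint stands for the part that bears it (a point fixed in the world has none). Each returns a list of dicts, best first, with "score" (0 to 1); they miss things now and then, are a little off and sometimes report something else, mostly with a low value. They report only what shows in the picture. A call takes as long as a camera call. They do not tell look-alikes from the thing itself.
- ctrl.boxes_of(camera, target): "box" ([left, top, right, bottom] in pixels, round what is visible of it).
- ctrl.regions_of(camera, target): "region" (384x512 bool, what is visible of it) and "box" ([left, top, right, bottom] in pixels, round what is visible of it).
The state is a dict: "time_s": time; "joints": joint angles; "dq": joint speeds; "tau": joint torques, N m; "eef_pos": TCP position; "ee_rot": TCP orientation; "force": force on the tool from outside, world axes, zero at the start; "wrist_torque": the same for the moment, N m; "grip_width": opening from 0.0 (shut) to 1.0 (fully open).
Only numpy, scipy, OpenCV 4.12 (cv2) and the standard library are available. Lean on these libraries where they do the work, as an engineer would, in place of code of your own. Each camera call takes 0.05 s, during which the arm holds its last target.

### The job

Find out which of the three socket drivers fits the hex nut inside the lamp housing that stands in the aluminium nest, trying them on the nut as needed and standing any that does not fit back in the rack well ringed with its own colour. With the one that fits pushed fully down over the nut, turn the nut about an eighth of a turn clockwise (seen from above), and finish still gripping that driver, upright and fully seated on the nut. Leave the waiting housings and everything else alone.

Things in the scene. Friction and masses are not known exactly. Their poses are not given: they have to be found in the camera images.
- rack: Grey tool block 74 x 260 mm on a steel foot, fixed to the bench, top face 40 mm above it; three round wells in a row along its y axis, 90 mm apart, one per driver, each with a painted ring of its driver's colour. Origin: centre of its underside on the bench; x across the block, y along the row.
- nest: Work nest: aluminium ring, 132 mm outside, 103 mm inside, 18 mm high, bolted to the bench, with three ears (to 85 mm from the centre) and on its -x side a grey screw clamp 36 mm high with a black thumb knob (to 122 mm). The housing to be worked on stands in it, concentric and held fast. Origin: centre of the ring at bench level.
- tape: Bystander: roll of white paper tape lying flat, 100 mm across, 24 mm high, loose. Origin: centre of its underside.
- driver_red: Socket driver with red hexagonal handle, for nuts 17 mm across flats; socket bore 18.2 mm across flats, 26 deep, mouth flared, 28 mm over outer corners. Origin: centre of the socket mouth (lowest point), z up. Handle 34 mm across flats, 78 to 162 mm above the mouth, cap to 168. Handle and socket flats face along x and every 60 degrees from it. 0.15 to 0.43 kg. Starts standing in its well.
- well_red (a point): Centre of the flat bottom of the rack well with the red ring, 8 mm above the bench; the well is 31 mm across and 32 mm deep, its mouth 40 mm above the bench.
- driver_yellow: Socket driver with yellow hexagonal handle, for nuts 22 mm across flats; socket bore 23.4 mm across flats, 26 deep, mouth flared, 34 mm over outer corners. Origin: centre of the socket mouth (lowest point), z up. Handle 34 mm across flats, 78 to 162 mm above the mouth, cap to 168. Handle and socket flats face along x and every 60 degrees from it. 0.15 to 0.43 kg. Starts standing in its well.
- well_yellow (a point): Centre of the flat bottom of the rack well with the yellow ring, 8 mm above the bench; the well is 37 mm across and 32 mm deep, its mouth 40 mm above the bench.
- driver_blue: Socket driver with blue hexagonal handle, for nuts 27 mm across flats; socket bore 28.6 mm across flats, 26 deep, mouth flared, 40 mm over outer corners. Origin: centre of the socket mouth (lowest point), z up. Handle 34 mm across flats, 78 to 162 mm above the mouth, cap to 168. Handle and socket flats face along x and every 60 degrees from it. 0.15 to 0.43 kg. Starts standing in its well.
- well_blue (a point): Centre of the flat bottom of the rack well with the blue ring, 8 mm above the bench; the well is 43 mm across and 32 mm deep, its mouth 40 mm above the bench.
- nut_p_seat (a point): Centre of the underside of housing p's nut, on a washer 38 mm wide, 7 mm above the bench. Nut 8 mm high, a brass stub rises 6 mm above it; its flats face along this x and every 60 degrees from it. A fitting driver goes down until its mouth is on the washer; one too small stays 8 mm or more above it; one too large drops over the nut but slips round it.
- nut_p (a joint): How far the nut in housing p has been turned, rad: 0 at the start, growing clockwise as seen from above; range -1 to 2. It turns stiffly, with about 0.12 N m of friction, and stays where it is left; the driver has 6 to 8 degrees of play either way before it bites.
- nut_q_seat (a point): Centre of the underside of housing q's nut, on a washer 38 mm wide, 7 mm above the bench. Nut 8 mm high, a brass stub rises 6 mm above it; its flats face along this x and every 60 degrees from it. A fitting driver goes down until its mouth is on the washer; one too small stays 8 mm or more above it; one too large drops over the nut but slips round it.
- nut_q (a joint): How far the nut in housing q has been turned, rad: 0 at the start, growing clockwise as seen from above; range -1 to 2. It turns stiffly, with about 0.12 N m of friction, and stays where it is left; the driver has 6 to 8 degrees of play either way before it bites.
- nut_r_seat (a point): Centre of the underside of housing r's nut, on a washer 38 mm wide, 7 mm above the bench. Nut 8 mm high, a brass stub rises 6 mm above it; its flats face along this x and every 60 degrees from it. A fitting driver goes down until its mouth is on the washer; one too small stays 8 mm or more above it; one too large drops over the nut but slips round it.
- nut_r (a joint): How far the nut in housing r has been turned, rad: 0 at the start, growing clockwise as seen from above; range -1 to 2. It turns stiffly, with about 0.12 N m of friction, and stays where it is left; the driver has 6 to 8 degrees of play either way before it bites.
- housing_p: One of three like black round lamp housings, 100 mm across, 55 mm high, open on top, 92 mm inside, two 8 mm screw pillars along the inner wall, a hex nut in the middle of its floor; cannot be moved. One stands in the nest, two wait on the bench. Nuts are 17, 22 or 27 mm across flats, one size per housing; which has which is not told. Origin: centre of its underside.
- housing_q: One of three like black round lamp housings, 100 mm across, 55 mm high, open on top, 92 mm inside, two 8 mm screw pillars along the inner wall, a hex nut in the middle of its floor; cannot be moved. One stands in the nest, two wait on the bench. Nuts are 17, 22 or 27 mm across flats, one size per housing; which has which is not told. Origin: centre of its underside.
- housing_r: One of three like black round lamp housings, 100 mm across, 55 mm high, open on top, 92 mm inside, two 8 mm screw pillars along the inner wall, a hex nut in the middle of its floor; cannot be moved. One stands in the nest, two wait on the bench. Nuts are 17, 22 or 27 mm across flats, one size per housing; which has which is not told. Origin: centre of its underside.
Mind the look-alikes: they are no part of the job. Several things have the shape of the driver_yellow; the one meant has the colours described above.

How it is judged (in metres and radians):
At the end, for the whole second after the job is handed in: The driver matching the nut in the nest is gripped (over 3 N), upright (0.1 rad), centred within 4 mm, its mouth within 3 mm of the washer; the nut has turned 0.4 to 1.25 rad clockwise; the other two stand released in their own wells (8 mm of centre, 5 mm of bottom, lean under 0.15 rad) (((horizontal distance between nut_p_seat and nest below 0.02 m and z of driver_red in the frame of nut_p_seat below 0.003 m and horizontal distance between driver_red and nut_p_seat below 0.004 m and angle between driver_red's own z axis and vertical below 0.1 rad and value of joint nut_p between 0.4 and 1.25 rad and contact force between the fingers and driver_red above 3 N and (horizontal distance between driver_yellow and well_yellow below 0.008 m and z of driver_yellow in the frame of well_yellow below 0.005 m and angle between driver_yellow's own z axis and vertical below 0.15 rad and contact force between the fingers and driver_yellow below 0.2 N) and (horizontal distance between driver_blue and well_blue below 0.008 m and z of driver_blue in the frame of well_blue below 0.005 m and angle between driver_blue's own z axis and vertical below 0.15 rad and contact force between the fingers and driver_blue below 0.2 N)) or (horizontal distance between nut_q_seat and nest below 0.02 m and z of driver_yellow in the frame of nut_q_seat below 0.003 m and horizontal distance between driver_yellow and nut_q_seat below 0.004 m and angle between driver_yellow's own z axis and vertical below 0.1 rad and value of joint nut_q between 0.4 and 1.25 rad and contact force between the fingers and driver_yellow above 3 N and (horizontal distance between driver_red and well_red below 0.008 m and z of driver_red in the frame of well_red below 0.005 m and angle between driver_red's own z axis and vertical below 0.15 rad and contact force between the fingers and driver_red below 0.2 N) and (horizontal distance between driver_blue and well_blue below 0.008 m and z of driver_blue in the frame of well_blue below 0.005 m and angle between driver_blue's own z axis and vertical below 0.15 rad and contact force between the fingers and driver_blue below 0.2 N)) or (horizontal distance between nut_r_seat and nest below 0.02 m and z of driver_blue in the frame of nut_r_seat below 0.003 m and horizontal distance between driver_blue and nut_r_seat below 0.004 m and angle between driver_blue's own z axis and vertical below 0.1 rad and value of joint nut_r between 0.4 and 1.25 rad and contact force between the fingers and driver_blue above 3 N and (horizontal distance between driver_red and well_red below 0.008 m and z of driver_red in the frame of well_red below 0.005 m and angle between driver_red's own z axis and vertical below 0.15 rad and contact force between the fingers and driver_red below 0.2 N) and (horizontal distance between driver_yellow and well_yellow below 0.008 m and z of driver_yellow in the frame of well_yellow below 0.005 m and angle between driver_yellow's own z axis and vertical below 0.15 rad and contact force between the fingers and driver_yellow below 0.2 N)))); the arm keeps its last pose, push and grip.
It fails at once if the tape roll is shifted by more than 20 mm (distance of tape from where it was at the start of the episode above 0.02 m).
It fails at once if the nut of a waiting housing is turned ((horizontal distance between nut_p_seat and nest above 0.05 m and (value of joint nut_p above 0.15 rad or value of joint nut_p below -0.15 rad)) or (horizontal distance between nut_q_seat and nest above 0.05 m and (value of joint nut_q above 0.15 rad or value of joint nut_q below -0.15 rad)) or (horizontal distance between nut_r_seat and nest above 0.05 m and (value of joint nut_r above 0.15 rad or value of joint nut_r below -0.15 rad))).
It also fails if it takes over 72 s, if anything falls off the work surface, if the arm or the gripper's body presses on something with over 40 N, if the wrist force passes 120 N, or if a joint passes its speed limit or range.

## Working session

There is one attempt and no reset: what is moved stays moved. The work goes in short steps, Python scripts to look and compute and a tool call to move; the robot and the scene stay as the last step left them, time stands still between calls to the robot, and variables do not carry over. Pictures are saved under pics/ and viewed, and the job is handed in when it is done.

Besides the shell and the picture viewer there is one more tool, called by a JSON object that holds its "api" and its "payload". jog_arm: Moves the arm, as the interface text tells. Its arguments: {"type":"object","properties":{"targets":{"type":"array"},"fingers":{"type":"number"},"grip_force":{"type":"number"}},"required":["targets"]}

```bash
ls; mkdir -p pics
python3 - <<'E'
from rig import ctrl
import cv2
s=ctrl.sense(); print(s)
for n in ["top","side","wrist"]:
    c=ctrl.capture(n); cv2.imwrite(f"pics/{n}0.png",c["img"][:,:,::-1])
    print(n,c["intrinsics"],c.get("T",c.get("mount")),[k for k in c])
E
```

```text
pics
{'time_s': 0.0, 'joints': array([ 9.26628698e-01,  3.13462678e-01,  1.49844989e+00,  2.78138677e-05,
        1.33098218e+00, -2.23406924e-01]), 'dq': array([ 0.00098145,  0.00100553, -0.00106925, -0.00042297, -0.00225443,
        0.00042034]), 'tau': array([-7.50077265e-05, -4.12259066e+01, -2.59741455e+01, -2.19152294e-04,
        4.09469329e-03,  2.80166802e-05]), 'eef_pos': array([214.28560288, 478.99072409, 225.92376765]), 'ee_rot': array([-0.59324328,  0.59354245,  0.38412231, -0.38499328]), 'force': array([-0.62863109, -0.26584713, -0.30607056]), 'wrist_torque': array([-0.05842871,  0.02875326, -0.02109872]), 'grip_width': 0.9999359336259711}
top [[405.12580498   0.         253.92537462]
 [  0.         405.12580498 192.6817599 ]
 [  0.           0.           1.        ]] [[-8.66798357e-03  9.95843597e-01 -9.06664011e-02  4.56596066e+02]
 [-9.99905612e-01 -7.66522368e-03  1.14022558e-02 -5.64636316e+01]
 [ 1.06598851e-02  9.07566778e-02  9.95816043e-01  1.10002365e+03]
 [ 0.00000000e+00  0.00000000e+00  0.00000000e+00  1.00000000e+00]] ['img', 'intrinsics', 'T']
side [[403.30758954   0.         255.19508715]
 [  0.         403.30758954 190.19793099]
 [  0.           0.           1.        ]] [[ 8.83983751e-01  3.07234590e-01 -3.52391310e-01  1.83286177e+02]
 [-4.67506912e-01  5.75804429e-01 -6.70735825e-01 -7.19735163e+02]
 [-3.16476954e-03  7.57664944e-01  6.52636053e-01  7.13624248e+02]
 [ 0.00000000e+00  0.00000000e+00  0.00000000e+00  1.00000000e+00]] ['img', 'intrinsics', 'T']
wrist [[318.50861564   0.         254.59421383]
 [  0.         318.50861564 190.88585392]
 [  0.           0.           1.        ]] [[ 9.99999889e-01 -1.30892211e-04 -4.53215247e-04 -1.68679592e-01]
 [-3.98516058e-04  2.79698738e-01 -9.60087734e-01 -1.46604375e+02]
 [ 2.52431738e-04  9.60087808e-01  2.79698654e-01  7.07475031e+01]
 [ 0.00000000e+00  0.00000000e+00  0.00000000e+00  1.00000000e+00]] ['img', 'intrinsics', 'mount']
```

View pics/top0.png

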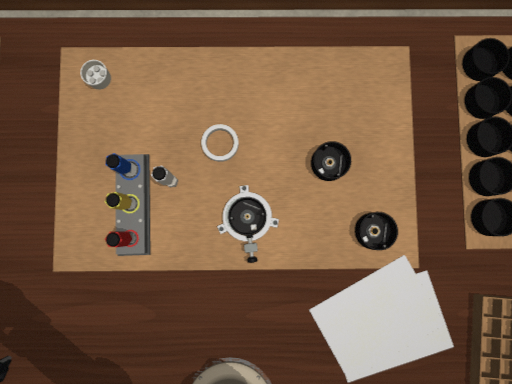

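View pics/side0.png

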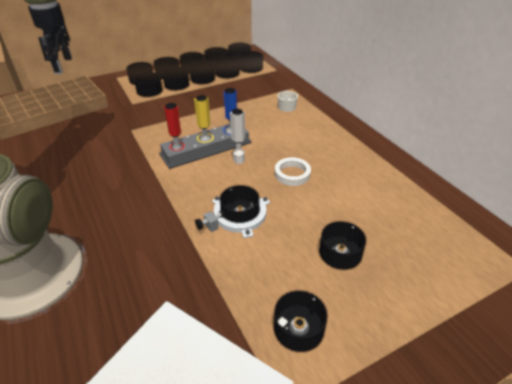

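View pics/wrist0.png

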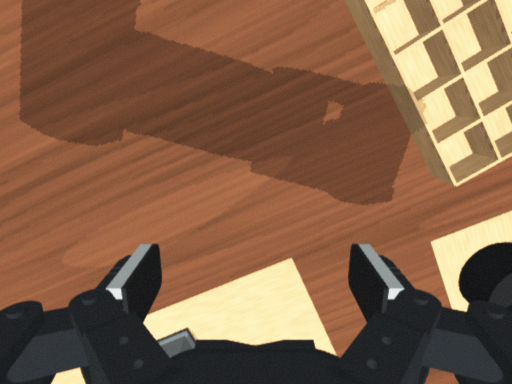

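Run:
```python
from rig import ctrl
from scipy.spatial.transform import Rotation as R
s=ctrl.sense(); q=s["ee_rot"]; print(R.from_quat([q[1],q[2],q[3],q[0]]).as_matrix().round(3), s['time_s'])
for t in ["nest","rack","tape","driver_red","driver_yellow","driver_blue","housing_p"]:
  for n in ["top","side"]:
    print(t,n,[(round(d["score"],2),[round(float(v)) for v in d["box"]]) for d in ctrl.boxes_of(n,t)])
```

```text
[[ 0.409 -0.001 -0.913]
 [ 0.913 -0.001  0.409]
 [-0.001 -1.     0.   ]] 0.15
nest top [(0.73, [216, 183, 278, 263]), (0.67, [112, 155, 152, 257]), (0.54, [370, 228, 368, 232])]
nest side [(0.59, [198, 193, 271, 236])]
rack top [(0.58, [116, 153, 150, 259])]
rack side [(0.75, [160, 126, 247, 170])]
tape top [(0.68, [203, 123, 236, 162]), (0.17, [308, 141, 352, 180])]
tape side [(0.9, [276, 156, 311, 184])]
driver_red top [(0.94, [105, 232, 136, 248]), (0.51, [353, 211, 398, 249])]
driver_red side [(0.79, [164, 99, 184, 152])]
driver_yellow top [(0.95, [150, 166, 177, 188]), (0.91, [105, 192, 139, 211])]
driver_yellow side [(0.95, [195, 97, 212, 140]), (0.59, [161, 124, 250, 169]), (0.58, [235, 111, 246, 163])]
driver_blue top [(0.92, [104, 155, 134, 178]), (0.71, [115, 153, 150, 255])]
driver_blue side [(0.79, [222, 89, 236, 134]), (0.55, [198, 197, 270, 237])]
housing_p top [(0.94, [308, 141, 354, 180]), (0.89, [355, 213, 401, 251]), (0.33, [113, 153, 152, 254])]
housing_p side [(0.85, [274, 289, 330, 356]), (0.64, [320, 220, 365, 271]), (0.61, [220, 189, 262, 220])]
```

```bash
cat > h.py <<'E'
from rig import ctrl
import numpy as np, cv2
from scipy.spatial.transform import Rotation as R
def pose():
    s=ctrl.sense(); q=s["ee_rot"]; T=np.eye(4)
    T[:3,:3]=R.from_quat([q[1],q[2],q[3],q[0]]).as_matrix(); T[:3,3]=s["eef_pos"]; return s,T
def cap(n):
    s,P=pose(); c=ctrl.capture(n)
    T=c["T"] if "T" in c else P@c["mount"]
    return c["img"],c["intrinsics"],T
def ray(K,T,u,v,z):
    d=T[:3,:3]@np.array([(u-K[0,2])/K[0,0],-(v-K[1,2])/K[1,1],-1]); o=T[:3,3]
    return (o+d*(z-o[2])/d[2])
def proj(K,T,p):
    q=np.linalg.inv(T)@np.append(p,1); return np.array([K[0,2]+K[0,0]*q[0]/-q[2],K[1,2]-K[1,1]*q[1]/-q[2]])
def crop(img,x0,y0,x1,y1,name,f=6):
    c=cv2.resize(img[y0:y1,x0:x1,::-1],None,fx=f,fy=f,interpolation=cv2.INTER_CUBIC); cv2.imwrite("pics/"+name,c)
E
python3 - <<'E'
from h import *
im,K,T=cap("top"); np.save("top.npy",im)
crop(im,95,145,195,265,"rackt.png",5); crop(im,205,175,290,270,"nestt.png",6)
im,K,T=cap("side"); crop(im,150,85,260,170,"racks.png",7); crop(im,190,175,280,240,"nests.png",8)
E
```

```text
(no output)
```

View pics/rackt.png

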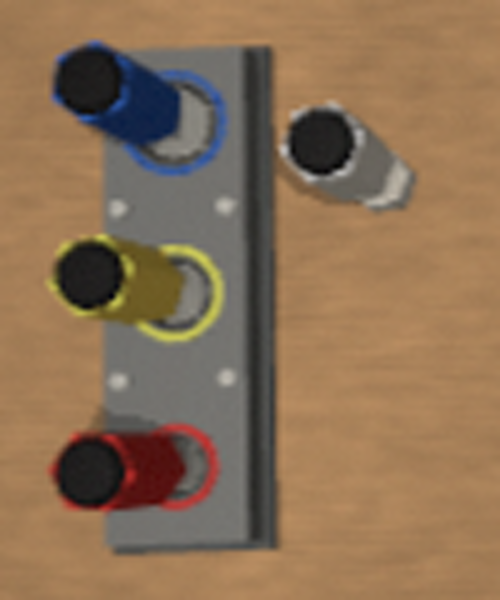

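View pics/nestt.png

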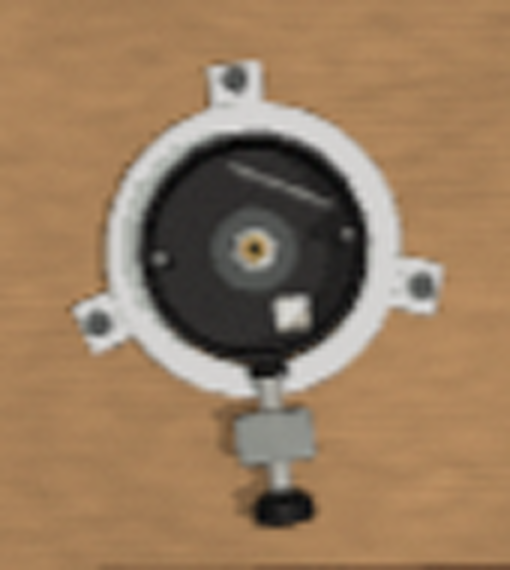

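View pics/racks.png

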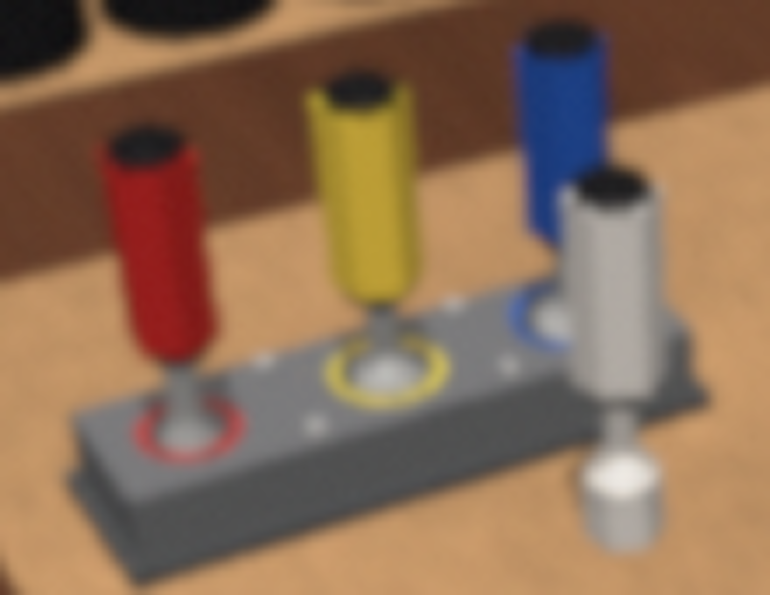

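View pics/nests.png

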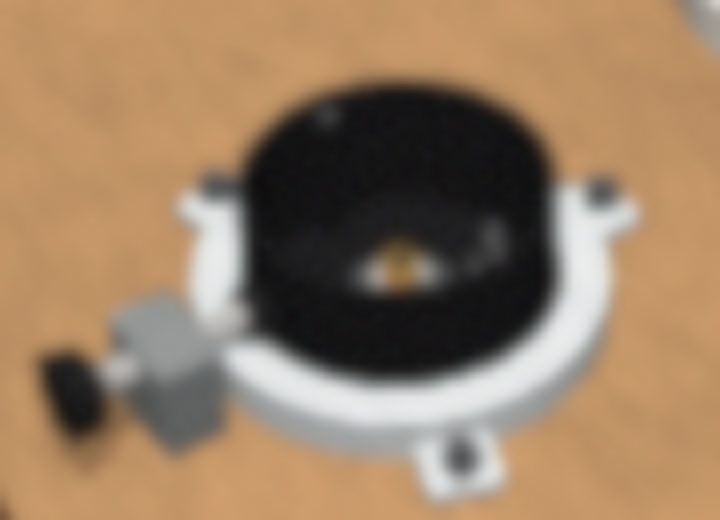

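Run:
```python
from h import *
im,K,T=cap("top")
for n,u,v,z in [("nest",247.1,216,18),("washer",247.3,216.3,7),("wb",130.2,169.4,40),("wy",130.2,203.4,40),("wr",130.8,238.2,40),
  ("capb",95+90/5,145+80/5,176),("capy",95+90/5,145+275/5,176),("capr",95+91/5,145+472/5,176),("capgrey",95+321/5,145+141/5,168),("tape",220,142.5,24),
  ("rackTL",95+104/5,145+48/5,40),("rackTR",95+245/5,145+48/5,40),("rackBL",95+106/5,145+545/5,40),("rackBR",95+248/5,145+545/5,40),("h2",330.5,160.5,55),("h3",376.5,231,55)]:
    print(n,ray(K,T,u,v,z).round(1))
s,P=pose();print(s["time_s"])
```

```text
nest [492.8 -50.1  18. ]
washer [492.3 -50.6   7. ]
wb [617.2 256.6  40. ]
wy [527.5 254.9  40. ]
wr [437.1 251.6  40. ]
capb [616.3 256.2 176. ]
capy [526.5 254.2 176. ]
capr [437.2 251.7 176. ]
capgrey [588.4 151.7 168. ]
tape [691.1  21.5  24. ]
rackTL [656.9 295.3  40. ]
rackTR [656.4 221.   40. ]
rackBL [396.8 288.5  40. ]
rackBR [396.2 215.3  40. ]
h2 [ 634.7 -269.4   55. ]
h3 [ 450.2 -383.4   55. ]
1.0
```

{"api": "jog_arm", "payload": {"targets": [{"offset":[-0.37,0,-0.47],"yaw":0},{"offset":[-0.37,0,-0.47],"yaw":0},{"offset":[-0.37,0,-0.47],"yaw":0},{"offset":[-0.37,0,-0.47],"yaw":0},{"offset":[-0.37,0,-0.47],"yaw":0},{"offset":[-0.37,0,-0.47],"yaw":0},{"offset":[-0.37,0,-0.47],"yaw":0},{"offset":[-0.37,0.02,-0.47],"yaw":0},{"offset":[-0.37,0.06,-0.47],"yaw":0},{"offset":[-0.37,0.1,-0.47],"yaw":0},{"offset":[-0.37,0.12,-0.47],"yaw":0},{"offset":[-0.37,0.12,-0.47],"yaw":0}]}}

```text
time_s: 2.0
eef_pos: [441.5, 45.7, 161.9]
ee_rot: [-0.593, 0.594, 0.385, -0.384]
force: [0.3, 0.5, 0.0]
grip_width: 0.997
```

{"api": "jog_arm", "payload": {"targets": [{"offset":[-0.034,0.02,-0.04],"yaw":0},{"offset":[-0.068,0.04,-0.075],"yaw":0},{"offset":[-0.068,0.062,-0.075],"yaw":0},{"offset":[-0.068,0.062,-0.075],"yaw":0},{"offset":[-0.068,0.062,-0.075],"yaw":0}]}}

```text
time_s: 2.42
eef_pos: [481.6, -47.6, 98.7]
ee_rot: [0.595, -0.593, -0.383, 0.384]
force: [-0.0, -0.3, -0.0]
grip_width: 1.004
```

Run:
```python
from h import *
im,K,T=cap("wrist")
s,P=pose(); print(s["time_s"],s["eef_pos"],s["dq"].round(3))
cv2.imwrite("pics/w1.png",im[:,:,::-1])
p=proj(K,T,[492.3,-50.6,10]);print(p)
x,y=p.astype(int); np.save("w1.npy",im)
crop(im,x-50,y-50,x+50,y+50,"w1c.png",6)
```

```text
2.4667 [482.06889053 -46.86378733 100.03332173] [ 0.029 -0.039 -0.007  0.001  0.002  0.002]
[256.78604066 207.31879393]
```

View pics/w1c.png

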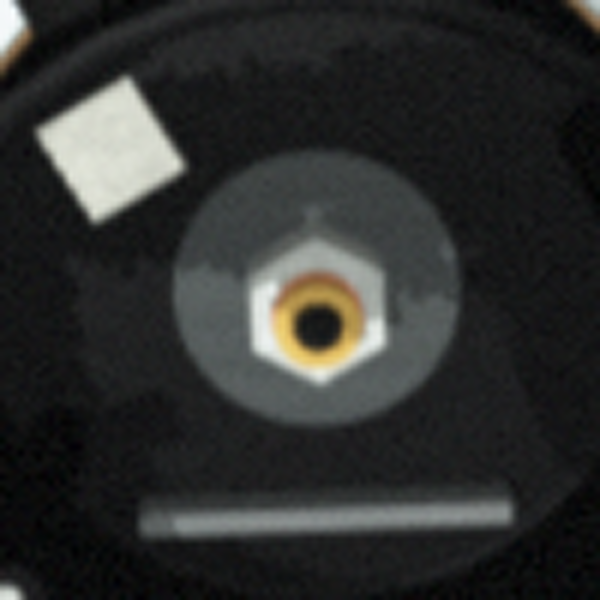

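View pics/w1.png

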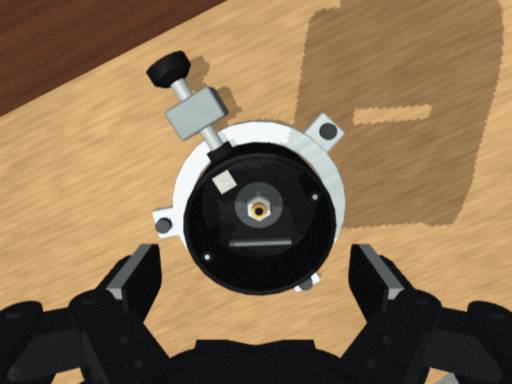

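{"api": "jog_arm", "payload": {"targets": [{"offset":[0,0,0],"yaw":1.57},{"offset":[0,0,0],"yaw":1.57},{"offset":[0,0,0],"yaw":1.57},{"offset":[0,0,0],"yaw":1.57},{"offset":[0,0,0],"yaw":1.57},{"offset":[0,0,0],"yaw":1.57},{"offset":[0,0,0],"yaw":1.57},{"offset":[0,0,0],"yaw":1.57},{"offset":[0,0,0],"yaw":1.57},{"offset":[0,0,0],"yaw":1.57},{"offset":[0,0,0],"yaw":1.57},{"offset":[0,0,0],"yaw":1.57}]}}

```text
time_s: 3.47
eef_pos: [482.4, -45.6, 101.8]
ee_rot: [0.696, -0.696, 0.124, -0.126]
force: [0.1, 0.6, -0.2]
grip_width: 1.004
```

{"api": "jog_arm", "payload": {"targets": [{"offset":[0,0,0],"yaw":1.65},{"offset":[0,0,0],"yaw":1.65},{"offset":[0,0,0],"yaw":1.65},{"offset":[0,0,0],"yaw":1.65},{"offset":[0,0,0],"yaw":1.65},{"offset":[0,0,0],"yaw":1.65},{"offset":[0,0,0],"yaw":1.65},{"offset":[0,0,0],"yaw":1.65},{"offset":[0,0,0],"yaw":1.65},{"offset":[0,0,0],"yaw":1.65},{"offset":[0,0,0],"yaw":1.65},{"offset":[0,0,0],"yaw":1.65}]}}

```text
time_s: 4.47
eef_pos: [482.8, -44.4, 103.5]
ee_rot: [-0.426, 0.423, -0.564, 0.567]
force: [-0.5, 0.0, -0.5]
grip_width: 1.001
```

Run:
```python
from h import *
ctrl.capture("wrist")
s,P=pose(); print(s["time_s"],s["eef_pos"],s["dq"].round(3),s["joints"].round(3),P[:3,:3].round(3))
im,K,T=cap("wrist")
np.savez("w2.npz",im=im,T=T,K=K)
cv2.imwrite("pics/w2.png",im[:,:,::-1])
p=proj(K,T,[492.3,-50.6,10]);print(p)
x,y=p.astype(int);print(x-50,y-50)
crop(im,x-50,y-50,x+50,y+50,"w2c.png",6)
```

```text
4.5167 [482.8024748  -44.4734644  103.39494108] [-0.004  0.006  0.001 -0.002 -0.001 -0.312] [-3.350e-01  3.630e-01  1.780e+00  1.000e-03  9.930e-01  1.527e+00] [[-0.287  0.006  0.958]
 [-0.958 -0.001 -0.287]
 [-0.001 -1.     0.006]]
[258.53827166 179.92595179]
208 129
```

View pics/w2c.png

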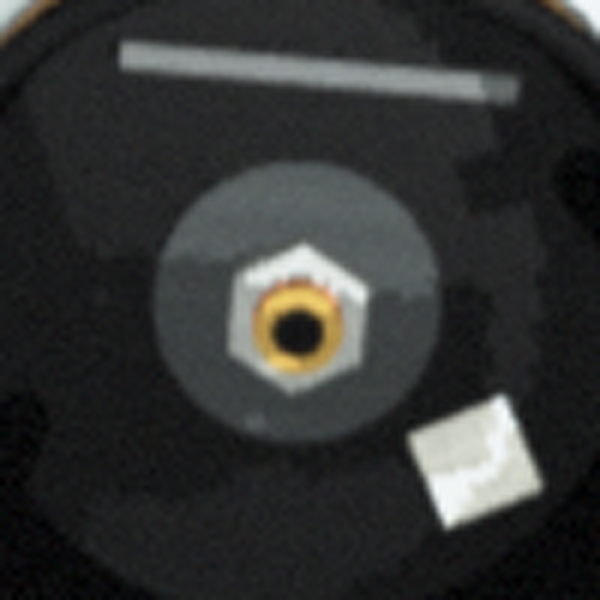

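Run:
```python
from h import *
d=np.load("w2.npz");K=d["K"]
print("v2",ray(K,d["T"],257.4-.4,179.25-.4,7).round(1))
im=d["im"]
# first: rebuild
q=[0.595,-0.593,-0.383,0.384]
c=ctrl.capture("wrist"); P=np.eye(4);P[:3,:3]=R.from_quat([q[1],q[2],q[3],q[0]]).as_matrix();P[:3,3]=[482.07,-46.9,100.0]
print("v1",ray(K,P@c["mount"],258.9-.4,205-.4,7).round(1))
for P0,c0 in [(d["T"],[(363,290),(363,345),(229,300),(229,352)])]:
    pass
s,P=pose();print(s["joints"].round(3),s["eef_pos"])
# nut edge directions: vertices in v2 crop: top(303,243) bottom(294,393), right-upper(368,293), right-lower(362,345), left-up(232,290), left-low(229,352)
def w(x,y,z): return ray(K,d["T"],208+x/6,129+y/6,z)[:2]
for a,b in [((303,243),(294,393)),((368,293),(362,345)),((234,290),(229,352))]:
    v=w(*b,15)-w(*a,15); print(np.degrees(np.arctan2(v[1],v[0]))%60)
```

```text
v2 [492.8 -49.5   7. ]
v1 [492.1 -47.8   7. ]
[-3.35e-01  3.64e-01  1.78e+00  1.00e-03  9.92e-01  1.51e+00] [482.72864376 -44.72908046 103.01153732]
40.14045165541975
37.63131699244681
38.45136038938469
```

{"api": "jog_arm", "payload": {"targets": [{"offset":[0,-0.04,0],"yaw":0},{"offset":[0,-0.08,0],"yaw":0},{"offset":[-0.03,-0.112,-0.015],"yaw":0},{"offset":[-0.27,-0.112,-0.129],"yaw":0},{"offset":[-0.27,-0.112,-0.129],"yaw":0},{"offset":[-0.27,-0.112,-0.129],"yaw":0},{"offset":[-0.27,-0.112,-0.129],"yaw":0},{"offset":[-0.27,-0.112,-0.129],"yaw":0},{"offset":[-0.27,-0.112,-0.129],"yaw":0},{"offset":[-0.27,-0.112,-0.129],"yaw":0},{"offset":[-0.27,-0.112,-0.129],"yaw":0},{"offset":[-0.27,-0.112,-0.129],"yaw":0}]}}

```text
time_s: 5.62
eef_pos: [430.6, 251.3, 215.0]
ee_rot: [-0.43, 0.427, -0.561, 0.564]
force: [-0.0, 0.0, -0.0]
grip_width: 1.0
```

Run:
```python
from h import *
ctrl.capture("wrist")
s,P=pose(); print(s["time_s"],s["eef_pos"],s["dq"].round(3),s["joints"].round(3),P[:3,:3].round(3))
im,K,T=cap("wrist")
np.savez("w3.npz",im=im,T=T,K=K)
cv2.imwrite("pics/w3.png",im[:,:,::-1])
for z in (176,170,40):
  p=proj(K,T,[437.1,251.6,z]);print(p)
```

```text
5.6667 [431.00253884 250.34045615 214.86987123] [-0.032 -0.002  0.008 -0.002 -0.     0.011] [ 0.292  0.261  1.598 -0.003  1.277  2.135] [[-0.268  0.006  0.963]
 [-0.963 -0.001 -0.268]
 [-0.001 -1.     0.006]]
[249.75577106 209.67672199]
[249.90462627 206.54256238]
[251.84206788 165.74956004]
```

View pics/w3.png

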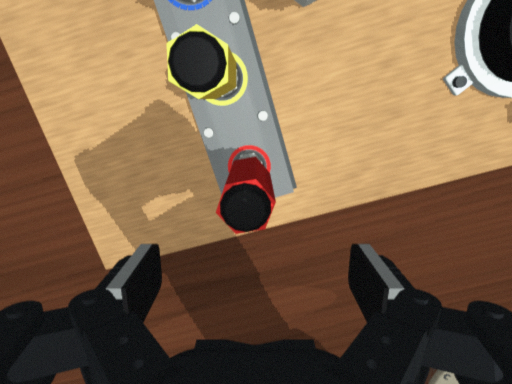

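Run:
```python
from h import *
d=np.load("w3.npz"); crop(d["im"],205,140,295,240,"w3c.png",6)
```

```text
(no output)
```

View pics/w3c.png

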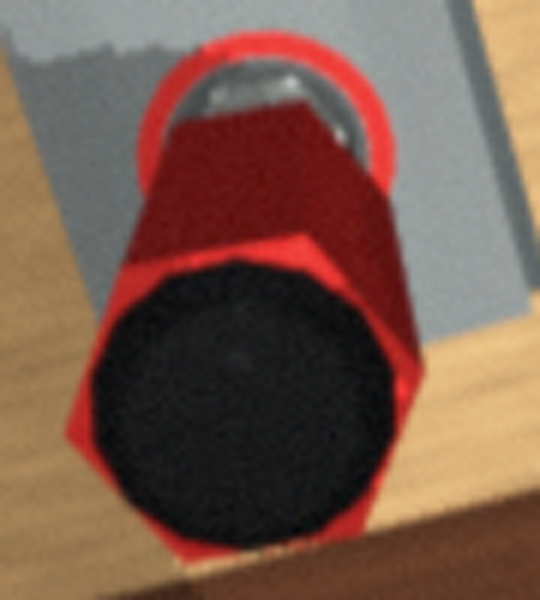

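Run:
```python
from h import *
d=np.load("w3.npz");K=d["K"];T=d["T"]
V=np.array([ray(K,T,205+x/6-.4,140+y/6-.4,170)[:2] for x,y in [(305,235),(422,372),(363,540),(187,560),(68,435),(128,268)]])
c=V.mean(0);print(c,np.linalg.norm(V-c,axis=1))
a=np.degrees(np.arctan2(*(V-c).T[::-1]));print((a%60).round(1),"normals",(a.mean()+30)%60)
print("cap",ray(K,T,205+245/6-.4,140+403/6-.4,176))
print("ring",ray(K,T,205+267/6-.4,140+155/6-.4,40))
```

```text
[437.59359834 254.35662067] [19.47572558 18.9778706  19.99219034 19.02212389 19.25499743 19.18778179]
[25.6 25.3 23.5 24.5 24.9 23.5] normals 24.566275242761204
cap [439.63696237 253.65016022 176.        ]
ring [438.17221065 254.22632725  40.        ]
```

{"api": "jog_arm", "payload": {"targets": [{"offset":[-0.004,0,0.005],"yaw":-0.12},{"offset":[-0.0045,0,0.0055],"yaw":-0.24},{"offset":[-0.0045,0,0.0055],"yaw":-0.36},{"offset":[-0.0045,0,0.0055],"yaw":-0.48},{"offset":[-0.0045,0,0.0055],"yaw":-0.6},{"offset":[-0.0045,0,0.0055],"yaw":-0.698},{"offset":[-0.0045,0,0.0055],"yaw":-0.698},{"offset":[-0.0045,0,0.0055],"yaw":-0.698},{"offset":[-0.0045,0,0.0055],"yaw":-0.698}]}}

```text
time_s: 6.47
eef_pos: [437.9, 252.1, 215.0]
ee_rot: [0.594, -0.593, 0.382, -0.386]
force: [-0.3, -0.2, 0.0]
grip_width: 1.002
```

```bash
cat > st.py <<'E'
from h import *
import sys
s,P=pose()
psi=np.degrees(np.arctan2(P[1,0],P[0,0]))
print("t",s["time_s"],"pos",s["eef_pos"].round(1),"psi",psi.round(1),"j",s["joints"].round(2),"F",s["force"].round(1),"M",s["wrist_torque"].round(2),"g",round(s["grip_width"],3),"down",P[:3,1].round(3))
if len(sys.argv)>2:
    d=np.array([float(v) for v in sys.argv[1:4]])-s["eef_pos"]
    print("tool offset m",(P[:3,:3].T@d/1000).round(4))
E
python3 st.py 437.5 253.2 131
```

```text
t 6.4667 pos [437.9 252.1 215. ] psi -65.8 j [ 0.29  0.28  1.58 -0.    1.28  1.44] F [-0.3 -0.2  0. ] M [0.01 0.02 0.01] g 1.002 down [ 0.006 -0.001 -1.   ]
tool offset m [-0.0015  0.084  -0.0004]
```

Run:
```python
from h import *
im,K,T=cap("wrist")
np.savez("w4.npz",im=im,T=T,K=K)
p=proj(K,T,[437.5,253.2,170]);print(p)
x,y=p.astype(int);print(x-50,y-50)
crop(im,x-50,y-50,x+50,y+50,"w4c.png",6)
```

```text
[251.94342389 214.32162711]
201 164
```

View pics/w4c.png

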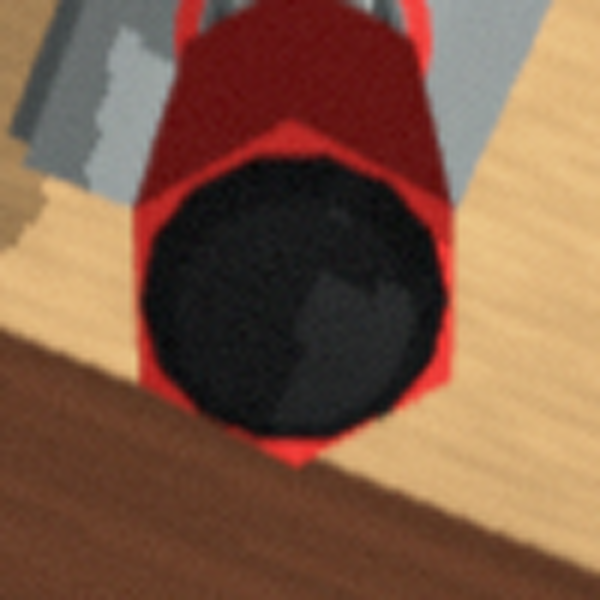

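```bash
python3 - <<'E'
from h import *
d=np.load("w4.npz");K=d["K"];T=d["T"]
V=np.array([ray(K,T,201+x/6-.4,164+y/6-.4,170)[:2] for x,y in [(292,120),(455,207),(449,378),(296,468),(140,380),(135,203)]])
c=V.mean(0);print(c,np.linalg.norm(V-c,axis=1))
a=np.degrees(np.arctan2(*(V-c).T[::-1]));print((a%60).round(1))
E
python3 st.py 437 254 131
```

```text
[437.87815758 254.94566724] [19.27671032 19.55474634 19.17146119 20.10217778 19.34728369 19.62390935]
[24.7 24.3 24.4 24.4 24.3 22.6]
t 6.5167 pos [437.9 252.2 214.9] psi -65.8 j [ 0.29  0.28  1.58 -0.    1.28  1.44] F [ 0.5  0.3 -0.2] M [ 0.03 -0.06  0.06] g 0.997 down [ 0.006 -0.001 -1.   ]
tool offset m [-0.0023  0.0839 -0.0005]
```

{"api": "jog_arm", "payload": {"targets": [{"offset":[-0.0018,0.03,0.0005],"yaw":0},{"offset":[-0.0018,0.06,0.0005],"yaw":0},{"offset":[-0.0018,0.084,0.0005],"yaw":0},{"offset":[-0.0018,0.084,0.0005],"yaw":0},{"offset":[-0.0018,0.084,0.0005],"yaw":0}]}}

```text
time_s: 6.93
eef_pos: [438.0, 253.8, 130.9]
ee_rot: [0.594, -0.593, 0.383, -0.386]
force: [0.6, 0.6, 0.8]
grip_width: 0.997
```

{"api": "jog_arm", "payload": {"targets": [{"offset":[0,0,0],"yaw":0},{"offset":[0,0,0],"yaw":0},{"offset":[0,0,0],"yaw":0},{"offset":[0,0,0],"yaw":0},{"offset":[0,0,0],"yaw":0},{"offset":[0,0,0],"yaw":0},{"offset":[0,0,0],"yaw":0},{"offset":[0,0,0],"yaw":0}], "fingers": 0.02, "grip_force": 60}}

```text
time_s: 7.6
eef_pos: [438.5, 253.9, 131.9]
ee_rot: [0.594, -0.593, 0.382, -0.387]
force: [0.1, 0.6, 6.9]
grip_width: 0.392
```

```bash
python3 st.py
python3 - <<'E'
from h import *
im,K,T=cap("wrist"); cv2.imwrite("pics/w5.png",im[:,:,::-1])
E
```

```text
t 7.6 pos [438.5 253.9 131.9] psi -65.9 j [ 0.29  0.37  1.69 -0.    1.08  1.45] F [0.1 0.6 6.9] M [-0.15  0.1  -0.02] g 0.392 down [ 0.006 -0.001 -1.   ]
```

View pics/w5.png

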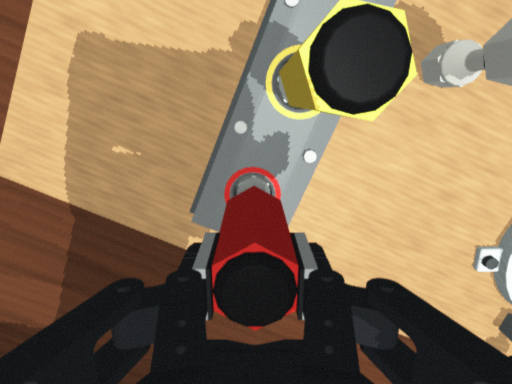

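{"api": "jog_arm", "payload": {"targets": [{"offset":[0,-0.02,0],"yaw":0},{"offset":[0,-0.04,0],"yaw":0},{"offset":[0,-0.06,0],"yaw":0},{"offset":[0,-0.08,0],"yaw":0},{"offset":[0,-0.08,0],"yaw":0},{"offset":[0,-0.08,0],"yaw":0}]}}

```text
time_s: 8.15
eef_pos: [438.0, 254.0, 211.7]
ee_rot: [0.595, -0.592, 0.382, -0.387]
force: [-0.2, -0.3, -2.8]
grip_width: 0.392
```

```bash
python3 st.py 492.5 -49 212
python3 - <<'E'
from h import *
im,K,T=cap("wrist"); cv2.imwrite("pics/w6.png",im[:,:,::-1]);np.savez("w6.npz",im=im,T=T,K=K)
crop(im,190,190,310,340,"w6c.png",4)
im,K,T=cap("side"); crop(im,100,40,260,180,"s6.png",4)
E
```

```text
t 8.15 pos [438.  254.  211.7] psi -65.9 j [ 0.3   0.28  1.58 -0.    1.27  1.45] F [-0.2 -0.3 -2.8] M [ 0.01  0.02 -0.  ] g 0.392 down [ 0.007 -0.001 -1.   ]
tool offset m [ 0.2988  0.0004 -0.0741]
```

View pics/w6c.png

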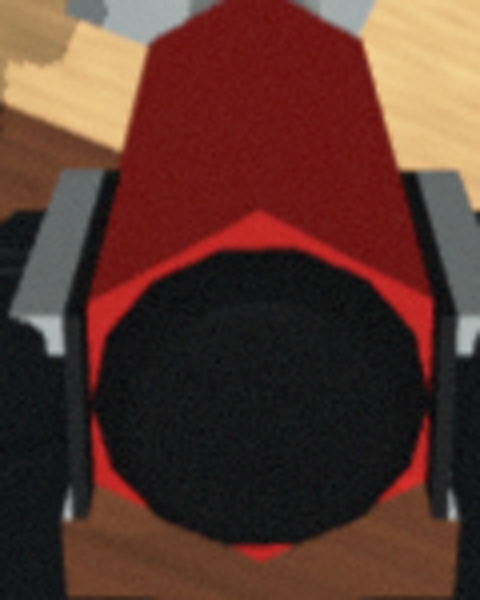

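View pics/s6.png

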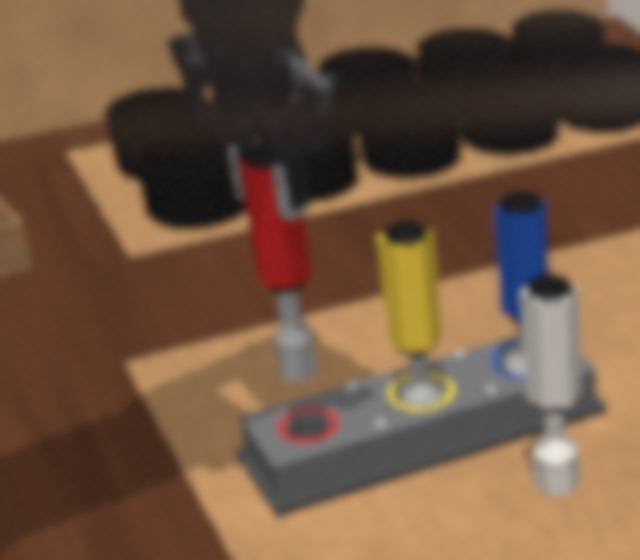

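Run:
```python
from h import *
d=np.load("w6.npz");K=d["K"]; M=ctrl.capture("wrist")["mount"]
def r(x,y,yy,f=4,ox=190,oy=190):
    u,v=ox+x/f-.4,oy+y/f-.4
    dd=M[:3,:3]@np.array([(u-K[0,2])/K[0,0],-(v-K[1,2])/K[1,1],-1]);o=M[:3,3]
    return o+dd*(yy-o[1])/dd[1]
V=np.array([r(x,y,-38) for x,y in [(260,210),(435,297),(422,483),(260,560),(95,487),(88,300)]])
print(V.round(1),V.mean(0)); print("cap",r(262,398,-44))
```

```text
[[  0.4 -38.   19.8]
 [ 17.1 -38.   10.8]
 [ 16.6 -38.   -9.9]
 [  0.4 -38.  -19.1]
 [-16.1 -38.  -10.4]
 [-16.  -38.   10.4]] [  0.41333028 -38.           0.26372773]
cap [  0.61044788 -44.           3.72649239]
```

View pics/w6.png

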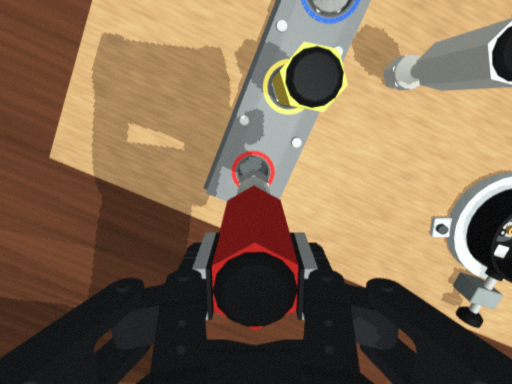

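{"api": "jog_arm", "payload": {"targets": [{"offset":[0.035,0,-0.009],"yaw":0},{"offset":[0.07,0,-0.018],"yaw":-0.06},{"offset":[0.105,0,-0.027],"yaw":-0.12},{"offset":[0.14,0,-0.036],"yaw":-0.18},{"offset":[0.175,0,-0.045],"yaw":-0.24},{"offset":[0.21,0,-0.054],"yaw":-0.24},{"offset":[0.245,0,-0.063],"yaw":-0.24},{"offset":[0.28,0,-0.07],"yaw":-0.24},{"offset":[0.2985,0,-0.0737],"yaw":-0.24},{"offset":[0.2985,0,-0.0737],"yaw":-0.24},{"offset":[0.2985,0,-0.0737],"yaw":-0.24},{"offset":[0.2985,0,-0.0737],"yaw":-0.24}]}}

```text
time_s: 9.3
eef_pos: [491.7, -48.0, 210.3]
ee_rot: [-0.635, 0.635, -0.31, 0.311]
force: [0.1, 0.1, -2.9]
grip_width: 0.391
```

```bash
python3 st.py 492.6 -48.7 170
python3 - <<'E'
from h import *
im,K,T=cap("wrist"); cv2.imwrite("pics/w7.png",im[:,:,::-1])
im,K,T=cap("side"); crop(im,170,60,300,250,"s7.png",3)
im,K,T=cap("top"); crop(im,200,150,300,270,"t7.png",4)
E
python3 st.py 492.6 -48.7 170
```

```text
t 9.3 pos [491.7 -48.  210.3] psi -52.1 j [-0.33  0.26  1.62 -0.    1.27  0.57] F [ 0.1  0.1 -2.9] M [ 0.01 -0.04 -0.02] g 0.391 down [ 0.002 -0.001 -1.   ]
tool offset m [0.001  0.0403 0.0003]
t 9.45 pos [491.9 -47.7 210.9] psi -52.0 j [-0.33  0.26  1.61 -0.    1.27  0.57] F [-0.5  0.1 -2.3] M [ 0.02  0.04 -0.02] g 0.39 down [ 0.003 -0.002 -1.   ]
tool offset m [ 0.001   0.0409 -0.0001]
```

View pics/w7.png

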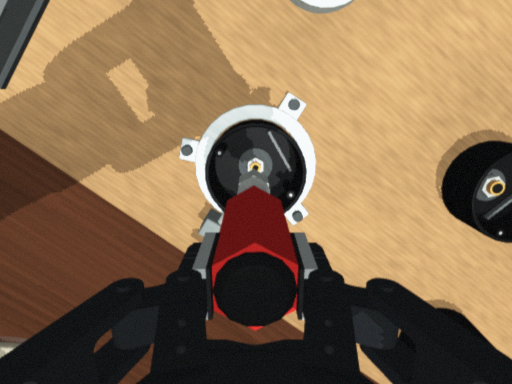

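View pics/s7.png

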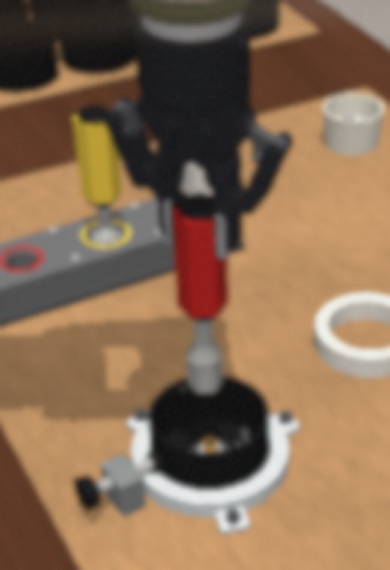

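Run:
```python
from h import *
s,P=pose(); c=ctrl.capture("wrist"); im=c["img"];K=c["intrinsics"];T=P@c["mount"]; np.savez("w8.npz",K=K,T=T)
crop(im,225,140,285,190,"w8c.png",10)
```

```text
(no output)
```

View pics/w8c.png

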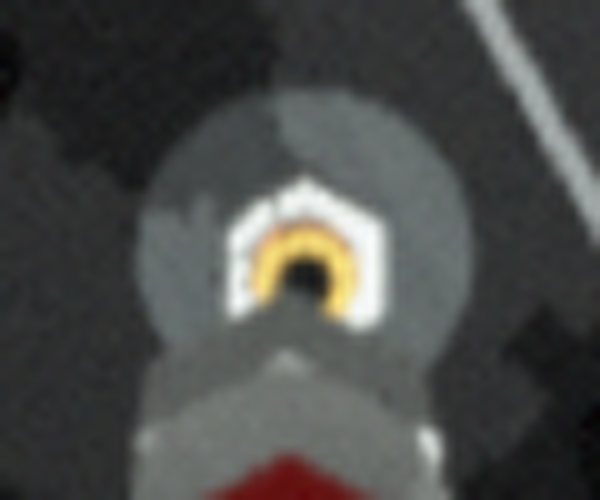

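```bash
python3 - <<'E'
from h import *
d=np.load("w8.npz");print(ray(d["K"],d["T"],225+30.5-.45,140+25.2-.45,7))
E
python3 st.py 492.6 -48.7 160
```

```text
[492.57857014 -49.04483142   7.        ]
t 9.5 pos [492.  -47.8 211. ] psi -52.0 j [-0.33  0.26  1.61 -0.    1.27  0.57] F [ 0.5 -0.  -2.5] M [-0.03 -0.02  0.  ] g 0.385 down [ 0.003 -0.002 -1.   ]
tool offset m [ 0.0009  0.051  -0.0001]
```

{"api": "jog_arm", "payload": {"targets": [{"offset":[0.0009,0.02,0],"yaw":0},{"offset":[0.0009,0.04,0],"yaw":0},{"offset":[0.0009,0.06,0],"yaw":0},{"offset":[0.0009,0.064,0],"yaw":0},{"offset":[0.0009,0.064,0],"yaw":0},{"offset":[0.0009,0.064,0],"yaw":0}]}}

```text
time_s: 10.0
eef_pos: [493.2, -48.5, 147.9]
ee_rot: [0.636, -0.635, 0.308, -0.312]
force: [-0.0, -0.0, -1.9]
grip_width: 0.389
```

```bash
python3 st.py 492.6 -48.9 137
```

```text
t 10.0 pos [493.2 -48.5 147.9] psi -52.0 j [-0.33  0.33  1.7  -0.    1.11  0.57] F [-0.  -0.  -1.9] M [-0.02  0.03  0.03] g 0.389 down [ 0.005 -0.002 -1.   ]
tool offset m [-0.0001  0.0109 -0.0007]
```

Descend slowly, watching force.

{"api": "jog_arm", "payload": {"targets": [{"offset":[0,0.003,-0.0005],"yaw":0},{"offset":[0,0.006,-0.0005],"yaw":0},{"offset":[0,0.009,-0.0005],"yaw":0},{"offset":[0,0.011,-0.0005],"yaw":0},{"offset":[0,0.011,-0.0005],"yaw":0}]}}

```text
time_s: 10.42
eef_pos: [492.7, -48.8, 136.6]
ee_rot: [-0.635, 0.636, -0.309, 0.312]
force: [-0.1, 0.7, -3.1]
grip_width: 0.389
```

```bash
python3 st.py 492.6 -48.9 131
```

```text
t 10.4167 pos [492.7 -48.8 136.6] psi -52.0 j [-0.34  0.34  1.71 -0.    1.09  0.57] F [-0.1  0.7 -3.1] M [-0.05  0.02  0.07] g 0.389 down [ 0.004 -0.002 -1.   ]
tool offset m [ 0.      0.0056 -0.0001]
```

{"api": "jog_arm", "payload": {"targets": [{"offset":[0,0.002,0],"yaw":0},{"offset":[0,0.004,0],"yaw":0},{"offset":[0,0.006,0],"yaw":0},{"offset":[0,0.007,0],"yaw":0},{"offset":[0,0.007,0],"yaw":0}]}}

```text
time_s: 10.83
eef_pos: [493.1, -48.8, 130.8]
ee_rot: [0.636, -0.635, 0.308, -0.312]
force: [-2.2, 1.6, 9.5]
grip_width: 0.392
```

```bash
python3 st.py 492.6 -48.9 131
```

```text
t 10.8333 pos [493.1 -48.8 130.8] psi -52.0 j [-0.34  0.35  1.72 -0.    1.07  0.57] F [-2.2  1.6  9.5] M [ 0.48  0.84 -0.01] g 0.392 down [ 0.005 -0.002 -1.   ]
tool offset m [-0.0002 -0.0002 -0.0004]
```

{"api": "jog_arm", "payload": {"targets": [{"offset":[0,0.0005,0],"yaw":0.08},{"offset":[0,0.0005,0],"yaw":0.16},{"offset":[0,0.0005,0],"yaw":0.24},{"offset":[0,0.0005,0],"yaw":0.32},{"offset":[0,0.0005,0],"yaw":0.4}]}}

```text
time_s: 11.25
eef_pos: [493.3, -49.4, 130.9]
ee_rot: [0.561, -0.56, 0.429, -0.433]
force: [-1.6, -1.8, 3.3]
grip_width: 0.388
```

```bash
python3 st.py 492.7 -48.8 130.5
python3 - <<'E'
from h import *
im,K,T=cap("wrist"); cv2.imwrite("pics/w9.png",im[:,:,::-1])
E
```

```text
t 11.25 pos [493.3 -49.4 130.9] psi -75.1 j [-0.34  0.35  1.72 -0.    1.07  0.98] F [-1.6 -1.8  3.3] M [-0.61  0.52  0.19] g 0.388 down [ 0.006 -0.004 -1.   ]
tool offset m [-0.0007  0.0004 -0.0004]
```

View pics/w9.png

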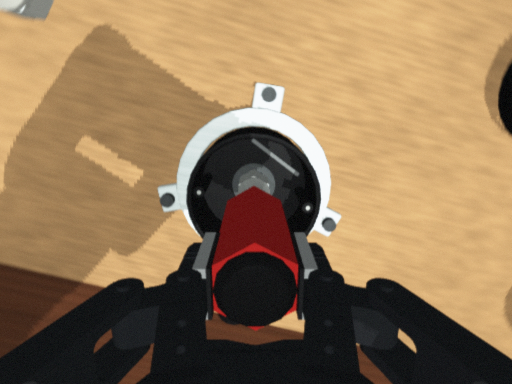

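{"api": "jog_arm", "payload": {"targets": [{"offset":[-0.0003,0.001,0],"yaw":0.08},{"offset":[-0.0003,0.001,0],"yaw":0.16},{"offset":[-0.0003,0.001,0],"yaw":0.24},{"offset":[-0.0003,0.001,0],"yaw":0.32},{"offset":[-0.0003,0.001,0],"yaw":0.4},{"offset":[-0.0003,0.001,0],"yaw":0.48},{"offset":[-0.0003,0.001,0],"yaw":0.55},{"offset":[-0.0003,0.001,0],"yaw":0.55},{"offset":[-0.0003,0.001,0],"yaw":0.55}]}}

```text
time_s: 12.05
eef_pos: [493.1, -49.9, 130.9]
ee_rot: [-0.422, 0.421, -0.565, 0.57]
force: [-4.8, -2.7, 8.7]
grip_width: 0.39
```

```bash
python3 st.py 492.7 -48.8 130.5
python3 - <<'E'
from h import *
im,K,T=cap("wrist"); cv2.imwrite("pics/w10.png",im[:,:,::-1]); crop(im,190,100,320,340,"w10c.png",2.5)
im,K,T=cap("side"); crop(im,170,60,300,250,"s10.png",3)
im,K,T=cap("top"); crop(im,90,110,300,270,"t10.png",3)
E
```

```text
t 12.05 pos [493.1 -49.9 130.9] psi -106.8 j [-0.34  0.35  1.72 -0.    1.07  1.53] F [-4.8 -2.7  8.7] M [-1.05  1.38  0.  ] g 0.39 down [ 0.006 -0.006 -1.   ]
tool offset m [-0.0009  0.0003 -0.0007]
```

View pics/w10.png

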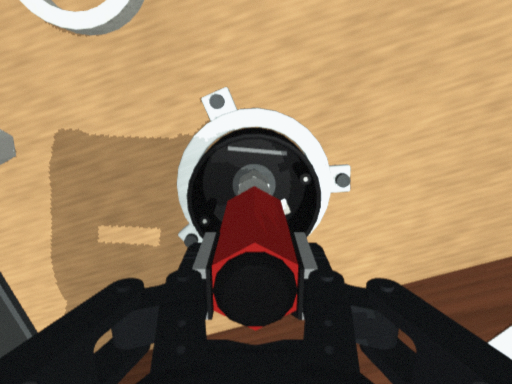

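View pics/s10.png

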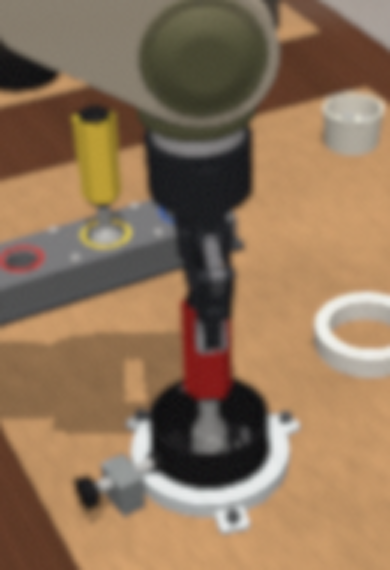

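View pics/t10.png

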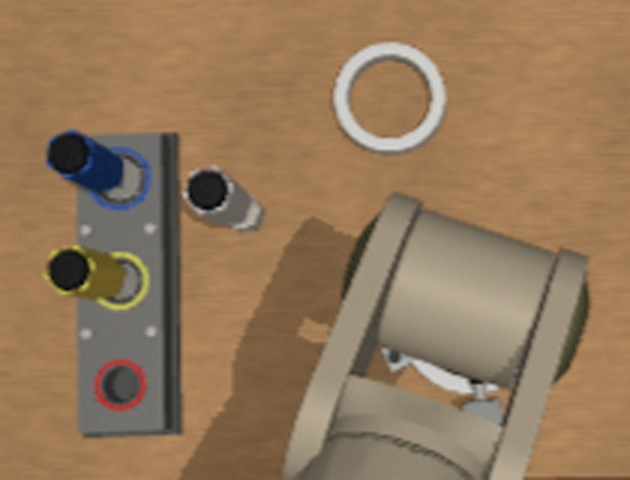

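```bash
python3 st.py; python3 -c "
from rig import ctrl
print(ctrl.finish_job())"; python3 st.py
```

```text
t 12.2 pos [493.1 -49.9 130.9] psi -106.8 j [-0.34  0.35  1.72 -0.    1.07  1.53] F [-4.5 -3.2  9.7] M [-1.    1.37  0.02] g 0.39 down [ 0.006 -0.006 -1.   ]
the job is handed in; nothing more can be done
None
the job is handed in; nothing more can be done
```

The nut in the nest takes the 17 mm red driver. I turned it clockwise, and the red driver is still gripped, upright and seated on it. I handed the job in at 12.2 s of the 72 s allowed; no verdict is reported.

- **Choosing the driver:** the wrist picture put the nut at about 17.3 mm across flats, judged against its 38 mm washer. I therefore tried only red, and it went down over the nut at the first attempt. Yellow and blue stayed in their own wells, and I did not touch the grey look-alike standing beside the rack, the tape or the waiting housings.
- **Seating:** the last height reading puts the socket mouth at about 7.0 mm, the washer's level, with roughly 10 N of upward reaction. The tool leans less than 0.01 rad. The fingers were set to grip at 60 N, and their opening of about 33 mm matches the handle.
- **Turning:** the tool turned 55° (0.96 rad). Allowing for the driver's play, I estimate the nut turned about 0.84 rad. Partway through, the wrist measured 0.19 N m of torque resisting the turn, so the socket had bitten.
- **What did not settle or agree:**
  - The nut's own angle was hidden by the socket, so 0.84 rad is inferred rather than seen.
  - The resisting torque read close to zero once the arm stopped.
  - About 5 N of sideways force remained, with the tool about 1 mm off my estimate of the nut's centre. That is within the 4 mm allowed.

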